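# Load the wheel arbor

## Robot

A 7-joint arm with a two-finger parallel gripper is mounted at the origin on a cart in front of the work surface, level with it; the furniture and walls round the work are solid. World frame = base frame: x ahead of the robot, y to its left, z up, the work surface at z = 0. Lengths are in m, angles in rad, forces in N, time in s.
With the tool pointing down it reaches from about 0.4 to 0.85 m from the base axis. Payload 4.5 kg.
Tool frame: the origin (TCP) lies on the centre line of the jaws, within the pads' length; the fingertips stand r.tip_reach ahead of it and the grasp point (between the pads) lies 3 mm ahead of it (r.tip_reach is the distance from the TCP to the fingertips, in m); z points along the fingers, y is the line along which they close (so a half turn about z gives the same grasp; the last joint's range is limited). The gripper opens to 88 mm and grips with 3 to 60 N. Pads are 18 mm wide; open, the fingers measure 123 mm over their backs; the gripper's body (75 mm by 187 mm) begins 45 mm behind the grasp point.
Start: joints at [1.324, 0.689, -0.195, 1.565, 0.157, 0.902, -0.215], TCP at [0.173, -0.601, 0.261] pointing down, gripper open.
Joint ranges: [-3.01, 3.01], [-0.46, 2.08], [-1.47, 1.51], [0.13, 2.56], [-1, 4.14], [0.04, 2.09], [-2.66, 2.66]. Speed limits (rad/s): [2.57, 2.57, 3.14, 3.14, 3.14, 3.14, 3.14].

## Interface

Orientations are given as a unit quaternion [x, y, z, w].
In Python, from plant import readout, eyes, ticket, r gives the robot as it stands. The module is installed in compiled form; this text tells all that it offers.
- The arm moves only by the tool carry_out, never from a script. Its argument "motion" is a list that holds one entry, the list of rows, each a list of 7 numbers: the shift along the tool's x, y, z in mm, then the turn, a rotation vector about the tool's x, y, z in rad, then the opening in per cent of the stroke, from 0 (shut) to 100 (fully open). In form: [[[dx, dy, dz, ax, ay, az, claw], ...]]. A call has 1 to 8 rows; each row shifts and turns the commanded pose from where the row before left it, along the tool's axes as they then stand; what a row does not reach is not made up. A row lasts 1/10 s, in which the tool goes at most 50 mm and 8.59 degrees, less where a joint would pass 70% of its speed; a pose out of reach is approached as far as the arm can. A call is refused whole if a number of a shift passes 50 or a number of a turn 0.15, either way. A call with a gripper value outside its range is refused whole. The fingers move at their own pace and stop on an object; "squeeze" is the grip in N (left out, the last holds). Time passes only in rows, so rows that do not move let the fingers close. It gives the time, the measured TCP pose, the force and the opening at its end, in the units of the state.
- readout.get_state(): the state, without advancing time (a new reading comes with each control period).
- eyes.snapshot(name): name is "side" or "top" or "wrist"; returns a dict with "pixels" (384x512x3 uint8, red, green, blue), "K" (3x3 intrinsics, pixels), "origin" and "attitude" of the camera in the world. Camera axes: x right, y down, z forward; pixel columns grow to the right and rows downward; lengths in m; the calibration is good to about 2 mm. A picture is of the moment at which its call begins. There is no depth.
- ticket.finish_job(): hands the job in, once; it reports no verdict.
The state is a dict: "clock": time; "q": joint angles; "qd": joint speeds; "joint_torque": joint torques, N m; "tool_pos": TCP position; "eef_rot": TCP orientation; "contact_force": force on the tool from outside, world axes, zero at the start; "moment": the same for the moment, N m; "opening": opening from 0.0 (shut) to 1.0 (fully open).
Only numpy, scipy, OpenCV 4.12 (cv2) and the standard library are available. Lean on these libraries where they do the work, as an engineer would, in place of code of your own. Each camera call takes 0.05 s, during which the arm holds its last target. There are 200 camera calls.

## Task

Load the polishing wheel on the upright arbor: slide the parts down over the spindle one after another, first the large flange onto the shoulder, then the rubber wheel, then the small flange, and the hexagonal collar last, so that each lies flat and fully home on the one below. Leave the brush, the wooden wedge and the glue tube on the bench where they are.

Things in the scene. Friction and masses are not known exactly. Their poses are not given: they have to be found in the camera images.
- arbor: Fixed upright arbor: round grey foot 100 mm across, 12 mm high, three bolts; dark shoulder 40 mm across, its flat top 36 mm above the bench; vertical steel spindle 14 mm thick, straight up to 84 mm, then tapering to a 4 mm nose at 98 mm. Origin: on the axis at the bench surface, z up. Loaded undersides: large flange 36, wheel 46, small flange 62, collar 74 mm above it.
- large_flange: Loose plain steel ring, the larger of two: 54 mm outer diameter, 10 mm thick, bore 18 mm, about 0.12 kg. Lies flat on the bench. Origin: centre of its underside, z up, the same all round.
- wheel: Loose dark rubber wheel with a light metal bush in the middle: 66 mm outer diameter, 16 mm thick over the bush (the rubber runs from 1 to 15 mm above the underside), bush 28 mm outer diameter, bore 18 mm, about 0.10 kg. Lies flat on the bench. Origin: centre of its underside, z up, the same all round.
- small_flange: Loose plain steel ring, the smaller of two: 41 mm outer diameter up to 9 mm above its underside, then stepped in to a 33 mm collar at its top, 12 mm thick, bore 18 mm, about 0.08 kg. Lies flat on the bench, step up. Origin: centre of its underside, z up, the same all round.
- hex_collar: Loose dark steel hexagonal collar like a large nut, but unthreaded (it slides on): 32 mm across its flats, 37 mm across its corners, 12 mm thick, bore 18 mm across (hexagonal), about 0.06 kg. Lies flat on the bench. Origin: centre of its underside, z up; its x axis points square out of one flat, the next flats follow every 60 degrees about z.
- flux_brush: Loose bystander, to be left alone. Brush with a wooden handle, 180 mm long, 24 mm wide, 11 mm high, lying lengthwise away from the robot. Origin: centre of its underside; long axis y.
- wedge: Loose bystander, to be left alone. Wooden wedge, 100 mm long, 34 mm wide, 28 mm high, lying lengthwise away from the robot. Origin: centre of its underside; long axis y.
- glue_tube: Loose bystander, to be left alone. White tube with a red cap, 96 mm long, 34 mm wide, 25 mm high, lying lengthwise away from the robot. Origin: centre of its underside; long axis x.
Things that resemble listed ones, but are neither listed nor needed, are in the scene too. What is shaped like the hex_collar but purple is not meant. What is shaped like the large_flange but orange is not meant.

How it is judged:
On the way, in this order (a step that is already met when the one before it is completed fails the run):
1. the large flange lies on the arbor's shoulder (horizontal distance between large_flange and arbor below 0.006 m and z of large_flange in the frame of arbor between 0.032 and 0.04 m and angle between large_flange's own z axis and vertical below 0.12 rad), for 0.2 s.
2. the wheel lies on the large flange (horizontal distance between wheel and arbor below 0.006 m and z of wheel in the frame of arbor between 0.042 and 0.05 m and angle between wheel's own z axis and vertical below 0.12 rad), for 0.2 s.
3. the small flange lies on the wheel (horizontal distance between small_flange and arbor below 0.006 m and z of small_flange in the frame of arbor between 0.058 and 0.066 m and angle between small_flange's own z axis and vertical below 0.12 rad), for 0.2 s.
4. the hexagonal collar lies on the small flange (horizontal distance between hex_collar and arbor below 0.006 m and z of hex_collar in the frame of arbor between 0.07 and 0.078 m and angle between hex_collar's own z axis and vertical below 0.12 rad), for 0.2 s.
At the end, for the whole second after the job is handed in: Large flange, wheel, small flange and hexagonal collar lie on the arbor in this order from below, each with its underside within 4 mm of its seated height (36, 46, 62 and 74 mm above the bench), within 6 mm of the spindle's axis, flat within 0.12 rad and at rest (all of step 1 and all of step 2 and all of step 3 and all of step 4 and linear speed of each of large_flange, wheel, small_flange, hex_collar below 0.02 m/s); the robot touches nothing.
It fails at once if the brush was shifted by more than 30 mm (distance of flux_brush from where it was at the start of the episode above 0.03 m).
It fails at once if the wooden wedge was shifted by more than 30 mm (distance of wedge from where it was at the start of the episode above 0.03 m).
It fails at once if the glue tube was shifted by more than 30 mm (distance of glue_tube from where it was at the start of the episode above 0.03 m).
It also fails if it takes over 120 s, if anything falls off the work surface, if the arm or the gripper's body presses on something with over 40 N, if the wrist force passes 120 N, or if a joint passes its speed limit or range.

## Working session

There is one attempt and no reset: what is moved stays moved. The work goes in short steps, Python scripts to look and compute and a tool call to move; the robot and the scene stay as the last step left them, time stands still between calls to the robot, and variables do not carry over. Pictures are saved under pics/ and viewed, on a budget of 14 in all, crops included, one or two more only if the job needs it, and the job is handed in when it is done.

Besides the shell and the picture viewer there is one more tool, called after "Call:" as name([rows], argument=value, ...), one row to a line, values as JSON. carry_out: Moves the arm, as the interface text tells. Its arguments: {"type":"object","properties":{"motion":{"type":"array","items":{"type":"array","items":{"type":"array","items":{"type":"number"}}}},"squeeze":{"type":"number"}},"required":["motion"]}

```bash
mkdir -p pics
cat > h.py <<'E'
import numpy as np, cv2, json
from plant import readout, eyes, ticket, r
from scipy.spatial.transform import Rotation as R
def snap(n,f=None):
    s=eyes.snapshot(n); s={k:np.array(v) for k,v in s.items()}
    if f: cv2.imwrite('pics/'+f,s['pixels'][:,:,::-1]); np.savez('pics/'+f+'.npz',**s)
    return s
def rot(a):
    a=np.array(a); return a if a.shape==(3,3) else R.from_quat(a).as_matrix()
def ray(s,u,v,z):
    d=rot(s['attitude'])@np.linalg.inv(s['K'])@np.array([u,v,1.]); o=s['origin']
    return o+d*(z-o[2])/d[2]
def proj(s,p):
    q=s['K']@(rot(s['attitude']).T@(np.array(p)-s['origin'])); return q[:2]/q[2]
E
python3 - <<'E'
from h import *
for n in('top','side'):
    s=snap(n,n+'0.png'); print(n,s['origin'],s['attitude'],s['K'])
st=readout.get_state(); print(st, r.tip_reach)
E
```

```text
top [0.4325793  0.0351144  1.09086539] [ 0.7125852  -0.70057622  0.03051153 -0.02200756] [[474.58431587   0.         257.94301276]
 [  0.         474.58431587 190.65847877]
 [  0.           0.           1.        ]]
side [0.26748277 1.00689067 0.7403358 ] [-0.12030869  0.87672415 -0.46294723  0.05060083] [[463.1396576    0.         252.77072253]
 [  0.         463.1396576  191.89543305]
 [  0.           0.           1.        ]]
{'clock': 0.1, 'q': array([ 1.32378895,  0.68988437, -0.19452576,  1.56618663,  0.15731318,
        0.90251421, -0.21513756]), 'qd': array([ 0.00092838, -0.00197671,  0.00040461, -0.00374645, -0.00079964,
       -0.00041114,  0.00103099]), 'joint_torque': array([-4.01621030e-03, -5.28499317e+01, -1.27180818e+00, -1.53837454e+01,
       -5.25772898e-02,  2.00429007e-03,  6.44450347e-05]), 'tool_pos': array([ 0.17302719, -0.60004304,  0.26001442]), 'eef_rot': array([ 9.90156136e-01,  1.39964945e-01, -1.73532991e-04, -7.81110269e-04]), 'contact_force': array([ 0.1046503 ,  0.20249296, -0.52320848]), 'moment': array([0.07719318, 0.03854731, 0.00432377]), 'opening': 0.998648246503256} 0.022
```

View pics/top0.png

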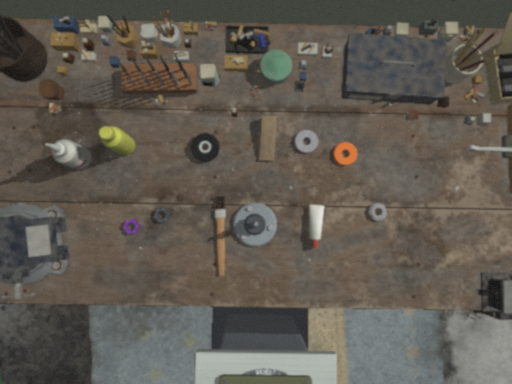

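View pics/side0.png

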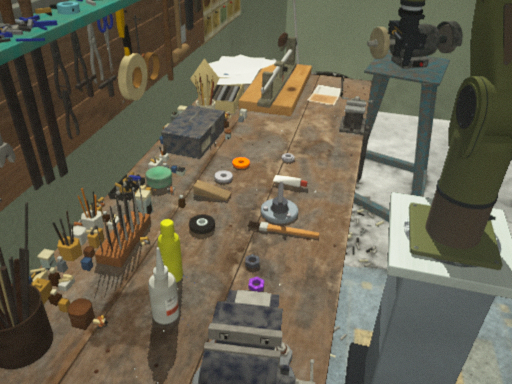

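The top view shows arbor (255,225), large flange (307,141), wheel (205,148), small flange (377,212), hex collar (162,215) and brush (221,240). The decoys are orange (345,153) and purple (131,227). The side view agrees.

Run:
```python
from h import *
s=dict(np.load('pics/top0.png.npz')); im=s['pixels']
c=cv2.resize(im[110:260,100:400],None,fx=2.6,fy=2.6,interpolation=cv2.INTER_CUBIC)
cv2.imwrite('pics/topc.png',c[:,:,::-1])
for n,u,v,z in [('lf',307,141,.01),('wheel',205,148,.016),('sf',377,212,.012),('hex',162,215,.012),('arbfoot',255,225,.012)]:
    print(n,ray(s,u,v,z).round(4))
w=snap('wrist'); st=readout.get_state()
Rt=rot(st['eef_rot']); print('cam in tool',Rt.T@(w['origin']-st['tool_pos'])); print(Rt.T@rot(w['attitude'])); print(w['K'])
print(Rt)
```

```text
lf [ 0.6299 -0.0884  0.01  ]
wheel [0.6082 0.1453 0.016 ]
sf [ 0.469  -0.2494  0.012 ]
hex [0.4539 0.2392 0.012 ]
arbfoot [0.4348 0.0282 0.012 ]
cam in tool [ 0.0780227   0.00063145 -0.12410308]
[[-4.54136515e-04 -9.53354019e-01 -3.01854116e-01]
 [ 9.99999643e-01 -6.47845999e-04  5.41620025e-04]
 [-7.11910610e-04 -3.01853763e-01  9.53353974e-01]]
[[273.25249338   0.         258.24062492]
 [  0.         273.25249338 191.23228631]
 [  0.           0.           1.        ]]
[[ 9.60823727e-01  2.77159719e-01 -5.06470011e-04]
 [ 2.77160154e-01 -9.60822848e-01  1.30565823e-03]
 [-1.24752088e-04 -1.39488072e-03 -9.99999019e-01]]
```

View pics/topc.png

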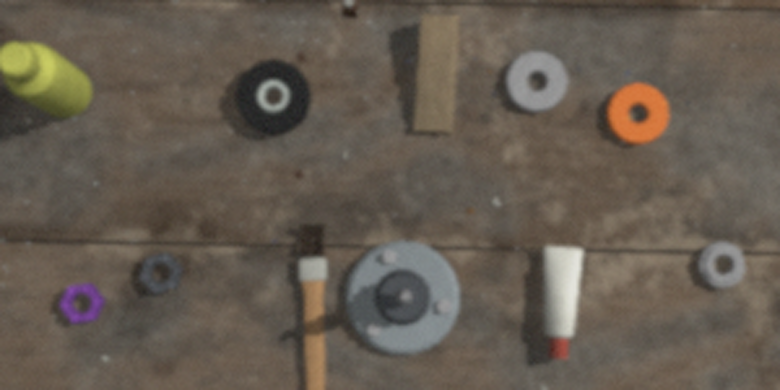

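Call:
carry_out([
  [[0, 0, 0, 0, 0, 0.141, 75], [0, 0, 0, 0, 0, 0.14, 75], [32, -36, 0, 0, 0, 0, 75], [32, -36, 0, 0, 0, 0, 75], [32, -36, 0, 0, 0, 0, 75], [32, -36, 0, 0, 0, 0, 75], [32, -36, 0, 0, 0, 0, 75], [32, -36, 0, 0, 0, 0, 75]],
])

```text
clock: 0.95
tool_pos: [0.3662, -0.3829, 0.2607]
eef_rot: [1.0, -0.0, -0.0, -0.0]
contact_force: [-0.1, -0.3, 0.6]
opening: 0.751
```

Call:
carry_out([
  [[32, -36, 0, 0, 0, 0, 75], [32, -36, 0, 0, 0, 0, 75], [32, -36, 0, 0, 0, 0, 75], [32, -36, 0, 0, 0, 0, 75], [32, -36, 0, 0, 0, 0, 75], [32, -36, 0, 0, 0, 0, 75], [32, -36, 0, 0, 0, 0, 75], [0, 0, 0, 0, 0, 0, 75]],
])

```text
clock: 1.75
tool_pos: [0.5939, -0.1234, 0.2603]
eef_rot: [1.0, 0.006, 0.002, -0.003]
contact_force: [-0.7, 1.1, -0.9]
opening: 0.748
```

Call:
carry_out([
  [[18, -18, 30, 0, 0, 0, 75], [18, -18, 30, 0, 0, 0, 75], [0, 0, 40, 0, 0, 0, 75], [0, 0, 0, 0, 0, 0, 75], [0, 0, 0, 0, 0, 0, 75]],
])

```text
clock: 2.25
tool_pos: [0.6245, -0.0976, 0.1607]
eef_rot: [1.0, -0.001, -0.001, 0.0]
contact_force: [-0.7, -0.7, 0.6]
opening: 0.749
```

Run:
```python
from h import *
w=snap('wrist','w1.png'); st=readout.get_state(); print(st['tool_pos'],rot(st['eef_rot']).round(4))
print(proj(w,[*st['tool_pos'][:2],0.01]), proj(w,[.6299,-.0884,.01]))
```

```text
[ 0.62560009 -0.09793496  0.16205691] [[ 1.     -0.0017  0.0012]
 [-0.0017 -1.     -0.001 ]
 [ 0.0012  0.001  -1.    ]]
[257.51280831 182.01128746] [248.32608585 178.0450365 ]
```

View pics/w1.png

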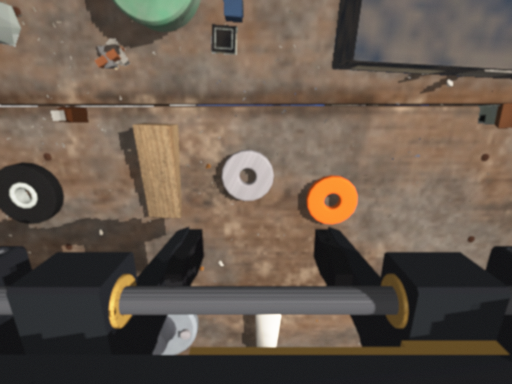

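```bash
cat >> h.py <<'E'
def blob(s,p,mask,rad=45):
    "contour nearest predicted point p; returns (ellipse centre, area, size)"
    u,v=proj(s,p); m=np.zeros(mask.shape,np.uint8); cv2.circle(m,(int(u),int(v)),rad,255,-1)
    m=cv2.morphologyEx(cv2.bitwise_and(m,mask.astype(np.uint8)*255),cv2.MORPH_OPEN,np.ones((3,3),np.uint8))
    cs,_=cv2.findContours(m,cv2.RETR_EXTERNAL,cv2.CHAIN_APPROX_NONE)
    c=max(cs,key=cv2.contourArea); e=cv2.fitEllipse(cv2.convexHull(c))
    return e,cv2.contourArea(c)
def steel(s,lo=110):
    h=cv2.cvtColor(s['pixels'],cv2.COLOR_RGB2HSV); return (h[...,2]>lo)&(h[...,1]<45)
E
python3 - <<'E'
from h import *
w=dict(np.load('pics/w1.png.npz'))
p=[.63,-.088,.01]
for lo in(100,120,140):
    e,a=blob(w,p,steel(w,lo)); print(lo,e,a,ray(w,*e[0],.01))
t=dict(np.load('pics/top0.png.npz'))
for n,p in dict(lf=[.63,-.088,.01],wheel=[.608,.145,.016],sf=[.469,-.249,.012]).items():
    e,a=blob(t,p,steel(t,110),18); print(n,e,a,ray(t,*e[0],p[2]))
E
```

```text
100 ((247.39297485351562, 174.57374572753906), (51.506004333496094, 52.5780029296875), 52.479190826416016) 2068.0 [ 0.6336153  -0.08748148  0.01      ]
120 ((247.5820770263672, 174.5106964111328), (51.44039535522461, 52.20243453979492), 37.736236572265625) 2049.0 [ 0.63368206 -0.08767808  0.01      ]
140 ((247.81588745117188, 174.9589385986328), (50.374305725097656, 51.502593994140625), 76.36466979980469) 1979.0 [ 0.63320379 -0.08791369  0.01      ]
lf ((306.7892761230469, 140.49974060058594), (23.004579544067383, 24.145448684692383), 118.88033294677734) 407.0 [ 0.63102702 -0.08789866  0.01      ]
wheel ((202.67393493652344, 144.0513153076172), (5.689639091491699, 10.824771881103516), 50.049434661865234) 23.0 [0.6172419  0.15086274 0.016     ]
sf ((378.2989807128906, 211.070556640625), (16.35548210144043, 18.63882064819336), 157.7477264404297) 218.0 [ 0.47112376 -0.25234215  0.012     ]
```

Call:
carry_out([
  [[8, -9, 30, 0, 0, 0, 75], [0, 0, 40, 0, 0, 0, 75], [0, 0, 35, 0, 0, 0, 75], [0, 0, 20, 0, 0, 0, 75], [0, 0, 6, 0, 0, 0, 75], [0, 0, 0, 0, 0, 0, 75], [0, 0, 0, 0, 0, 0, 75]],
])

```text
clock: 3.0
tool_pos: [0.6349, -0.0883, 0.032]
eef_rot: [1.0, -0.0, 0.002, 0.0]
contact_force: [0.4, 0.6, 0.9]
opening: 0.75
```

Run:
```python
from h import *
for i in range(3): w=snap('wrist','w2.png'); st=readout.get_state(); print(st['tool_pos'],st['contact_force'])
```

```text
[ 0.63492153 -0.08811732  0.03198762] [ 0.01464505 -0.2135194   0.32111119]
[ 0.63471249 -0.08802187  0.03177308] [ 0.17670273  0.84928023 -0.38956797]
[ 0.63447511 -0.08790773  0.03148008] [-0.72129692 -0.79381541  0.30618588]
```

View pics/w2.png

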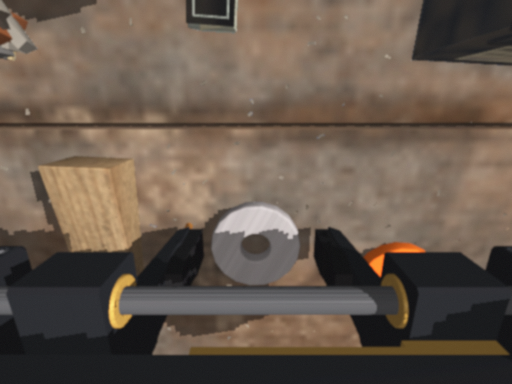

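Run:
```python
from h import *
w=dict(np.load('pics/w2.png.npz')); 
e,a=blob(w,[.634,-.088,.01],steel(w,120),60); print(e,a,ray(w,*e[0],.01),proj(w,[.6346,-.088,.01])); print(readout.get_state()['tool_pos'])
```

```text
((257.80963134765625, 224.72149658203125), (45.527122497558594, 79.7745361328125), 89.53948974609375) 1869.0 [ 0.64634118 -0.08860161  0.01      ] [256.82928851 242.81042825]
[ 0.63447511 -0.08790773  0.03148008]
```

Call:
carry_out([
  [[0, 0, 7, 0, 0, 0, 75], [0, 0, 0, 0, 0, 0, 75], [0, 0, 0, 0, 0, 0, 75]],
])

```text
clock: 3.45
tool_pos: [0.6332, -0.0876, 0.0226]
eef_rot: [1.0, -0.0, -0.0, 0.0]
contact_force: [0.1, 0.9, 0.1]
opening: 0.75
```

Call:
carry_out([
  [[0, 0, -2, 0, 0, 0, 75], [0, 0, 0, 0, 0, 0, 50], [0, 0, 0, 0, 0, 0, 40], [0, 0, 0, 0, 0, 0, 40], [0, 0, 0, 0, 0, 0, 40], [0, 0, 0, 0, 0, 0, 40]],
], squeeze=30)

```text
clock: 4.05
tool_pos: [0.6333, -0.0875, 0.0248]
eef_rot: [1.0, -0.0, 0.0, -0.0]
contact_force: [-0.5, 0.3, 1.5]
opening: 0.602
```

Call:
carry_out([
  [[0, 0, -30, 0, 0, 0, 40], [0, 0, -40, 0, 0, 0, 40], [0, 0, -50, 0, 0, 0, 40], [0, 0, -50, 0, 0, 0, 40], [-40, -28, 0, 0, 0, 0, 40], [-40, -28, 0, 0, 0, 0, 40], [-40, -28, 0, 0, 0, 0, 40], [-20, -14, 0, 0, 0, 0, 40]],
])

```text
clock: 4.85
tool_pos: [0.4889, 0.0126, 0.1947]
eef_rot: [1.0, 0.001, -0.002, -0.0]
contact_force: [0.7, 0.3, -1.7]
opening: 0.598
```

Call:
carry_out([
  [[-15, -10, 0, 0, 0, 0, 40], [0, 0, 0, 0, 0, 0, 40], [0, 0, 0, 0, 0, 0, 40], [0, 0, 0, 0, 0, 0, 40]],
])

```text
clock: 5.25
tool_pos: [0.4797, 0.0196, 0.1947]
eef_rot: [1.0, -0.001, 0.001, 0.0]
contact_force: [0.2, 0.1, -1.5]
opening: 0.598
```

Run:
```python
from h import *
w=snap('wrist','w3.png'); st=readout.get_state(); print(st['tool_pos'],st['opening'],proj(w,[.4348,.0282,.098]),proj(w,st['tool_pos']+[0,0,-.02+.01]))
```

```text
[0.47956962 0.01952176 0.1946607 ] 0.6006602368218106 [247.75200606 247.40430637] [256.81117498 252.86860079]
```

View pics/w3.png

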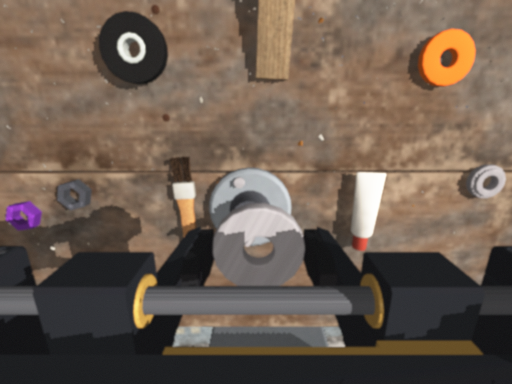

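Run:
```python
from h import *
t=dict(np.load('pics/top0.png.npz')); w=dict(np.load('pics/w3.png.npz'))
tp=readout.get_state()['tool_pos']
for lo in(110,130,150):
    p=tp-[0,0,.0148]; e,a=blob(w,p,steel(w,lo),60); print('ring',e,ray(w,*e[0],p[2])-tp)
h=cv2.cvtColor(t['pixels'],cv2.COLOR_RGB2HSV)
print(h[225,235:276:3].tolist(), h[170,230])
m=(h[...,1]<70)&(h[...,0]>60)&(h[...,0]<140)&(h[...,2]>60)
e,a=blob(t,[.4348,.0282,.012],m,27); print('foot',e,a,ray(t,*e[0],.012))
sd=dict(np.load('pics/side0.png.npz'))
b=[t['pixels'][205:245,235:275],sd['pixels'][170:230,250:310]]
b=[cv2.resize(x,(390,390*x.shape[0]//x.shape[1]),interpolation=cv2.INTER_CUBIC) for x in b]
cv2.imwrite('pics/arb.png',np.hstack(b)[:,:,::-1])
```

```text
ring ((259.96478271484375, 239.9209442138672), (90.93169403076172, 102.42888641357422), 14.021955490112305) [ 0.00546797 -0.00178721 -0.0148    ]
ring ((259.056640625, 217.76675415039062), (57.58900451660156, 91.95150756835938), 95.4710464477539) [ 0.01902018 -0.00128986 -0.0148    ]
ring ((258.8133850097656, 217.60252380371094), (57.69137191772461, 89.31757354736328), 95.01312255859375) [ 0.01911833 -0.00115603 -0.0148    ]
[[99, 18, 101], [90, 15, 83], [85, 18, 85], [108, 21, 62], [105, 28, 55], [105, 17, 59], [90, 11, 72], [90, 5, 113], [107, 26, 87], [103, 22, 83], [99, 16, 110], [100, 11, 134], [90, 5, 149], [94, 12, 147]] [15 33 94]
foot ((254.41395568847656, 224.12225341796875), (43.0211181640625, 43.36991882324219), 103.13185119628906) 1420.5 [0.43676577 0.02953932 0.012     ]
```

View pics/arb.png

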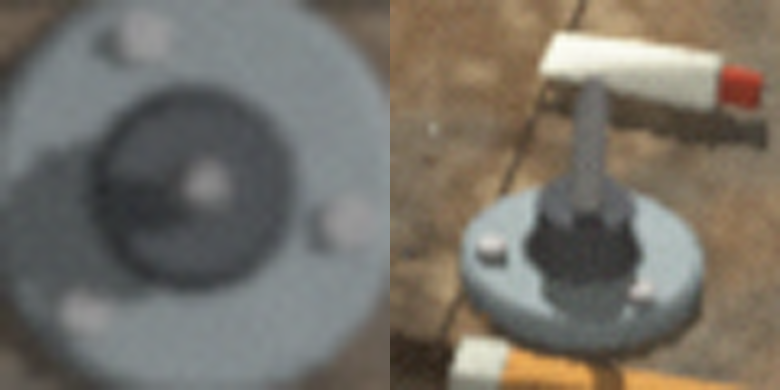

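Run:
```python
from h import *
t=dict(np.load('pics/top0.png.npz')); sd=dict(np.load('pics/side0.png.npz'))
print('nose',ray(t,255.9,223.2,.096),'shoulder',ray(t,254.55,223.7,.036),'side nose',ray(sd,281.4,182.6,.098))
w=dict(np.load('pics/w3.png.npz')); tp=np.array([.4796,.0195,.1947])
# ring upper-edge in wrist: outline widest row, measure left/right extremes and the far edge column by brightness
h=cv2.cvtColor(w['pixels'],cv2.COLOR_RGB2HSV)
print('bore px region V'); print(h[232:268:3,236:286:4,2])
# expected pixels
for dx in(0,.003,.006): print(dx,proj(w,tp+[dx,0,-.0148]),'far edge',proj(w,tp+[dx+.027,0,-.0148]),'near edge',proj(w,tp+[dx-.027,0,-.0148]))
print(h[195:290:2,259,2])
```

```text
nose [0.43841514 0.02689871 0.096     ] shoulder [0.43761147 0.02937768 0.036     ] side nose [0.43583127 0.03875953 0.098     ]
bore px region V
[[178 138 169 212 216 215 211 213 206 206 159 136 117]
 [112 115 167 210 217 205 203 202 199 185 131 113 115]
 [113 117 163 213 205 189 190 183 126 113 113 115 112]
 [114 118 156 203 192 190 189 178 150 110 112 114 114]
 [117 115 132 208 156 148 147 133 129 125 114 115 114]
 [118 113 121 147 133 142 142 138 135 125 113 115 115]
 [117 115  94 141 145 154 152 150 146 106 111 114 114]
 [116 116  82 127 138 151 153 148 128  82 112 115 111]
 [114 118  93  82 105 124 126 115  85  90 115 113 111]
 [117 118 111  84  85  88  87  88  88 107 115 112 112]
 [120 117 117 104  89  90  90  92 103 114 116 112 111]
 [118 116 117 114 111 108 109 116 116 114 113 110 112]]
0 [256.87802055 248.52901363] far edge [256.69872539 204.12954566] near edge [257.03962757 288.54830905]
0.003 [256.859023   243.82458681] far edge [256.67758493 198.89446161] near edge [257.02246289 284.29776066]
0.006 [256.83980385 239.06528391] far edge [256.65618421 193.59492845] near edge [257.00510797 280.0001034 ]
[ 99  94  89  90 108 134 161 218 218 212 212 214 216 218 219 217 216 213
 210 211 203 189 190 190 172 132 142 151 156 153 139 111  87  89  93 108
 117 115 114 114 113 113 114 115 116  97  65  80]
```

Call:
carry_out([
  [[-21, -5, 0, 0, 0, 0, 40], [-20, -4, 20, 0, 0, 0, 40], [0, 0, 25, 0, 0, 0, 40], [0, 0, 15, 0, 0, 0, 40], [0, 0, 0, 0, 0, 0, 40], [0, 0, 0, 0, 0, 0, 40], [0, 0, 0, 0, 0, 0, 40]],
])

```text
clock: 6.0
tool_pos: [0.4382, 0.0291, 0.1353]
eef_rot: [1.0, -0.0, 0.001, -0.0]
contact_force: [0.5, 0.4, -1.5]
opening: 0.599
```

Run:
```python
from h import *
w=snap('wrist','w4.png'); sd=snap('side','s4.png'); st=readout.get_state(); tp=st['tool_pos'];print(tp,st['opening'])
print(proj(w,[.4385,.0285,.097]),proj(w,[.4385,.0285,.012]), proj(w,tp+[0,0,-.0148]))
a=cv2.resize(w['pixels'][190:310,190:330],(700,600),interpolation=cv2.INTER_CUBIC)
cv2.imwrite('pics/w4c.png',a[:,:,::-1])
```

```text
[0.43805654 0.0292631  0.13541404] 0.5997186044487002
[257.96596054 230.07150309] [257.96449479 191.09837142] [256.63200729 248.78682079]
```

View pics/w4c.png

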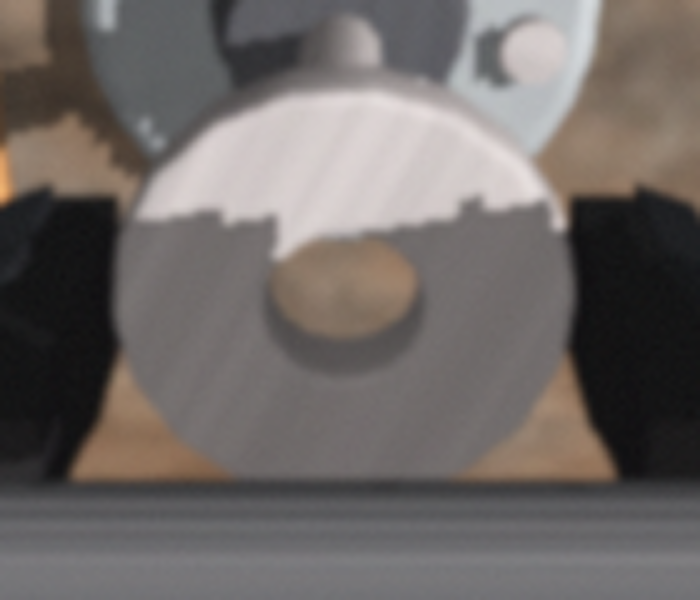

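Run:
```python
from h import *
w=dict(np.load('pics/w4.png.npz')); tp=np.array([.4381,.0292,.1353])
f=lambda x,y:(190+x/5-.4,190+y/5-.4)
print('spindle base front',ray(w,*f(341,13),.036), 'L/R at z.05',ray(w,*f(302,50),.045)[1],ray(w,*f(383,50),.045)[1])
zt=tp[2]-.0148
print('ring L,R,far',ray(w,*f(114,285),zt),ray(w,*f(576,285),zt),ray(w,*f(345,90),zt))
print('bore top edge: L,R,far',ray(w,*f(270,285),zt),ray(w,*f(422,285),zt),ray(w,*f(345,237),zt),'near edge at bottom',ray(w,*f(345,376),zt))
```

```text
spindle base front [0.44504167 0.02863033 0.036     ] L/R at z.05 0.03511722310788009 0.021647651644672392
ring L,R,far [0.43944127 0.05447288 0.1205    ] [0.43933845 0.00179213 0.1205    ] [0.46314586 0.02811317 0.1205    ]
bore top edge: L,R,far [0.43940656 0.03668893 0.1205    ] [0.43937273 0.0193567  0.1205    ] [0.44544632 0.0281312  0.1205    ] near edge at bottom [0.4275066  0.02814947 0.1205    ]
```

Call:
carry_out([
  [[1.5, 0, 0, 0, 0, 0, 40], [0, 0, 10, 0, 0, 0, 40], [0, 0, 10, 0, 0, 0, 40], [0, 0, 10, 0, 0, 0, 40], [0, 0, 10, 0, 0, 0, 40], [0, 0, 0, 0, 0, 0, 40], [0, 0, 0, 0, 0, 0, 40]],
])

```text
clock: 6.8
tool_pos: [0.4385, 0.0293, 0.0942]
eef_rot: [1.0, -0.0, -0.001, 0.0]
contact_force: [0.4, 0.6, -1.3]
opening: 0.596
```

Call:
carry_out([
  [[0, 0, 12, 0, 0, 0, 40], [0, 0, 12, 0, 0, 0, 40], [0, 0, 7, 0, 0, 0, 40], [0, 0, 0, 0, 0, 0, 40], [0, 0, 0, 0, 0, 0, 40], [0, 0, 0, 0, 0, 0, 40]],
])

```text
clock: 7.4
tool_pos: [0.441, 0.0295, 0.0659]
eef_rot: [1.0, -0.0, -0.001, 0.0]
contact_force: [-0.5, 0.5, -1.9]
opening: 0.598
```

Call:
carry_out([
  [[-1, 0, 3, 0, 0, 0, 40], [0, 0, 0, 0, 0, 0, 40], [0, 0, 0, 0, 0, 0, 40], [0, 0, 0, 0, 0, 0, 40]],
])

```text
clock: 7.8
tool_pos: [0.441, 0.0296, 0.0636]
eef_rot: [1.0, -0.0, -0.003, 0.0]
contact_force: [0.0, 0.2, -1.2]
opening: 0.597
```

Near the seat with no contact force, so I'll release, let it drop, and raise.

Call:
carry_out([
  [[0, 0, 1, 0, 0, 0, 40], [0, 0, 0, 0, 0, 0, 65], [0, 0, 0, 0, 0, 0, 75], [0, 0, 0, 0, 0, 0, 75], [0, 0, -40, 0, 0, 0, 75], [0, 0, -50, 0, 0, 0, 75], [0, 0, -40, 0, 0, 0, 75], [0, 0, 0, 0, 0, 0, 75]],
])

```text
clock: 8.6
tool_pos: [0.4439, 0.0302, 0.1966]
eef_rot: [1.0, -0.0, 0.001, -0.001]
contact_force: [-0.1, 0.6, -1.1]
opening: 0.752
```

Call:
carry_out([
  [[40, -28, 0, 0, 0, 0, 95], [40, -28, 0, 0, 0, 0, 95], [40, -28, 0, 0, 0, 0, 95], [40, -28, 0, 0, 0, 0, 95], [8, -3, -35, 0, 0, 0, 95], [0, 0, 0, 0, 0, 0, 95], [0, 0, 0, 0, 0, 0, 95], [0, 0, 0, 0, 0, 0, 95]],
])

```text
clock: 9.4
tool_pos: [0.6085, 0.1438, 0.2252]
eef_rot: [1.0, -0.0, -0.004, 0.001]
contact_force: [-0.0, -0.1, 0.3]
opening: 0.951
```

Run:
```python
from h import *
w=snap('wrist','w5.png'); sd=snap('side','s5.png'); st=readout.get_state(); tp=st['tool_pos'];print(tp,st['opening'])
print(proj(w,[.608,.145,.016]),proj(w,[.438,.0285,.046]))
e,a=blob(w,[.608,.145,.016],steel(w,120),30); print(e,a,ray(w,*e[0],.016))
b=cv2.resize(sd['pixels'][150:270,180:320],(350,300),interpolation=cv2.INTER_CUBIC)
a=cv2.resize(w['pixels'],(400,300))
cv2.imwrite('pics/c5.png',np.hstack([a,b])[:,:,::-1])
```

```text
[0.60873585 0.14385738 0.22542553] 0.9504479253001293
[256.26978446 169.39626577] [343.65762801 298.53950739]
((255.97581481933594, 165.2727813720703), (22.225019454956055, 22.790674209594727), 76.32925415039062) 375.0 [0.61325052 0.14534969 0.016     ]
```

View pics/c5.png

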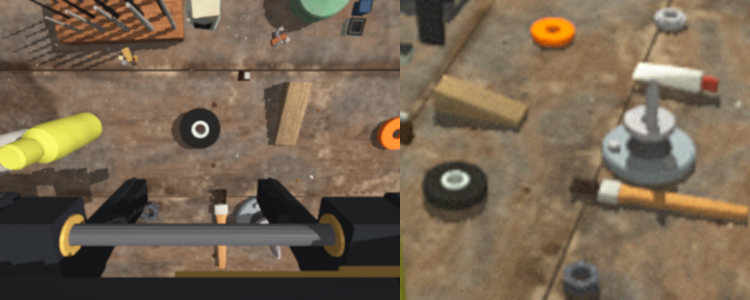

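Call:
carry_out([
  [[4, -1.5, 40, 0, 0, 0, 95], [0, 0, 45, 0, 0, 0, 95], [0, 0, 45, 0, 0, 0, 95], [0, 0, 40, 0, 0, 0, 95], [0, 0, 20, 0, 0, 0, 95], [0, 0, 5, 0, 0, 0, 95], [0, 0, 0, 0, 0, 0, 95], [0, 0, 0, 0, 0, 0, 95]],
])

```text
clock: 10.3
tool_pos: [0.6137, 0.1462, 0.0327]
eef_rot: [1.0, -0.0, -0.002, -0.0]
contact_force: [0.4, 0.1, 0.8]
opening: 0.953
```

Run:
```python
from h import *
w=snap('wrist','w6.png'); st=readout.get_state(); tp=st['tool_pos'];print(tp)
e,a=blob(w,[.612,.145,.016],steel(w,110),30); print(e,a,ray(w,*e[0],.016))
```

```text
[0.61391153 0.14629548 0.03298343]
((257.53399658203125, 246.2008819580078), (42.652618408203125, 45.57654571533203), 86.44618225097656) 1468.5 [0.61397554 0.14583585 0.016     ]
```

Call:
carry_out([
  [[0, 0, 6, 0, 0, 0, 95], [0, 0, 0, 0, 0, 0, 95], [0, 0, 0, 0, 0, 0, 80], [0, 0, 0, 0, 0, 0, 55], [0, 0, 0, 0, 0, 0, 55], [0, 0, 0, 0, 0, 0, 55], [0, 0, 0, 0, 0, 0, 55], [0, 0, 0, 0, 0, 0, 55]],
], squeeze=30)

```text
clock: 11.15
tool_pos: [0.6129, 0.1462, 0.0255]
eef_rot: [1.0, -0.0, -0.003, 0.0]
contact_force: [-1.2, 0.3, 2.5]
opening: 0.747
```

Call:
carry_out([
  [[0, 0, -30, 0, 0, 0, 55], [0, 0, -40, 0, 0, 0, 55], [0, 0, -50, 0, 0, 0, 55], [-40, 28, 0, 0, 0, 0, 55], [-40, 28, 0, 0, 0, 0, 55], [-40, 28, 0, 0, 0, 0, 55], [-40, 28, 0, 0, 0, 0, 55], [-12, 4, 0, 0, 0, 0, 55]],
])

```text
clock: 11.95
tool_pos: [0.4351, 0.0255, 0.1464]
eef_rot: [1.0, -0.002, -0.007, 0.003]
contact_force: [0.2, 0.4, -0.7]
opening: 0.748
```

Call:
carry_out([
  [[0, 0, 0, 0, 0, 0, 55], [0, 0, 0, 0, 0, 0, 55], [0, 0, 0, 0, 0, 0, 55]],
])

```text
clock: 12.25
tool_pos: [0.4435, 0.0314, 0.1464]
eef_rot: [1.0, 0.0, -0.002, -0.0]
contact_force: [0.0, -0.0, -1.7]
opening: 0.747
```

Run:
```python
from h import *
w=snap('wrist','w7.png'); sd=snap('side','s7.png'); st=readout.get_state(); tp=st['tool_pos'];print(tp,st['opening'])
p=tp+[0,0,-.0105]; e,a=blob(w,p,steel(w,110),30); print(e,a,ray(w,*e[0],p[2])-tp)
a=cv2.resize(w['pixels'][170:310,170:350],(720,560),interpolation=cv2.INTER_CUBIC)
cv2.imwrite('pics/c7.png',a[:,:,::-1])
```

```text
[0.4428939  0.03109072 0.14627046] 0.7490269495708018
((258.31158447265625, 251.36671447753906), (44.28062057495117, 47.78956985473633), 84.50831604003906) 1598.5 [ 0.00108609 -0.00056451 -0.0105    ]
```

View pics/c7.png

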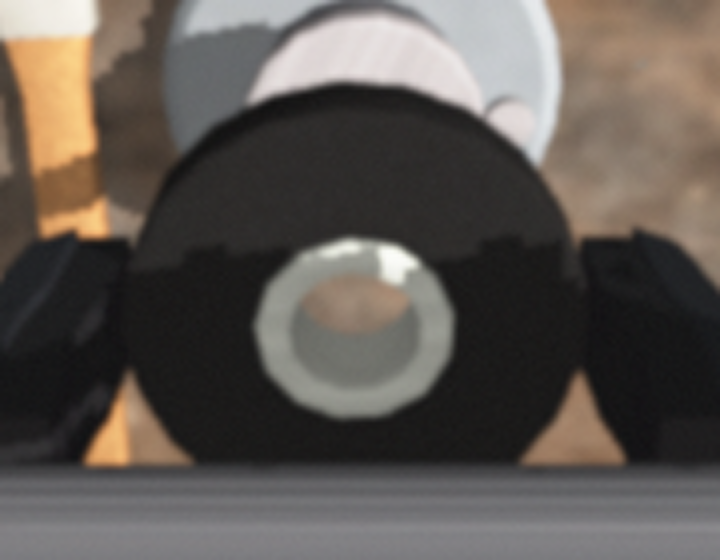

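Call:
carry_out([
  [[-6, 2, 0, 0, 0, 0, 55], [0, 0, 13, 0, 0, 0, 55], [0, 0, 0, 0, 0, 0, 55], [0, 0, 0, 0, 0, 0, 55], [0, 0, 0, 0, 0, 0, 55], [0, 0, 0, 0, 0, 0, 55], [0, 0, 0, 0, 0, 0, 55]],
])

```text
clock: 13.05
tool_pos: [0.4356, 0.0282, 0.1337]
eef_rot: [1.0, -0.0, -0.003, 0.0]
contact_force: [0.2, 0.1, -0.5]
opening: 0.748
```

```bash
cat >> h.py <<'E'
def held(f,zt,rad=30,lo=110):
    w=snap('wrist',f); tp=readout.get_state()['tool_pos']
    p=tp+[0,0,-zt]; e,a=blob(w,p,steel(w,lo),rad); print('tcp',tp,'part',ray(w,*e[0],p[2]),e,a)
E
python3 -c "
from h import *
held('w8.png',.0105)"
```

```text
tcp [0.43553977 0.02813681 0.13364728] part [0.43600448 0.02727769 0.12314728] ((258.343017578125, 251.4547576904297), (43.99402618408203, 47.894309997558594), 83.49496459960938) 1589.5
```

Call:
carry_out([
  [[2, -1, 0, 0, 0, 0, 55], [0, 0, 10, 0, 0, 0, 55], [0, 0, 10, 0, 0, 0, 55], [0, 0, 10, 0, 0, 0, 55], [0, 0, 10, 0, 0, 0, 55], [0, 0, 0, 0, 0, 0, 55], [0, 0, 0, 0, 0, 0, 55]],
])

```text
clock: 13.8
tool_pos: [0.4371, 0.0292, 0.0933]
eef_rot: [1.0, -0.0, -0.003, 0.0]
contact_force: [-0.0, 0.3, -2.0]
opening: 0.744
```

Underside is about 0.068 m, with no contact. It needs to go down to a TCP z of about 0.0725.

Call:
carry_out([
  [[0, 0, 10, 0, 0, 0, 55], [0, 0, 8, 0, 0, 0, 55], [0, 0, 0, 0, 0, 0, 55], [0, 0, 0, 0, 0, 0, 55], [0, 0, 0, 0, 0, 0, 55]],
])

```text
clock: 14.3
tool_pos: [0.4371, 0.0291, 0.0755]
eef_rot: [1.0, -0.0, -0.003, 0.0]
contact_force: [0.3, 0.8, 0.0]
opening: 0.745
```

Call:
carry_out([
  [[0, 0, 2.5, 0, 0, 0, 55], [0, 0, 0, 0, 0, 0, 55], [0, 0, 0, 0, 0, 0, 85], [0, 0, 0, 0, 0, 0, 95], [0, 0, 0, 0, 0, 0, 95], [0, 0, -40, 0, 0, 0, 95], [0, 0, -50, 0, 0, 0, 95], [0, 0, 0, 0, 0, 0, 95]],
])

```text
clock: 15.1
tool_pos: [0.4399, 0.0294, 0.1673]
eef_rot: [1.0, -0.0, 0.001, -0.001]
contact_force: [0.5, -0.9, -0.3]
opening: 0.948
```

Call:
carry_out([
  [[6, 45, 0, 0, 0, 0, 70], [6, 45, 0, 0, 0, 0, 70], [6, 45, 0, 0, 0, 0, 70], [6, 45, 0, 0, 0, 0, 70], [6, 45, 0, 0, 0, 0, 70], [4, 45, 0, 0, 0, 0, 70], [0, 10, 0, 0, 0, 0, 70], [0, 0, 0, 0, 0, 0, 70]],
])

```text
clock: 15.9
tool_pos: [0.4705, -0.253, 0.1621]
eef_rot: [1.0, -0.002, -0.003, 0.0]
contact_force: [0.2, 1.2, 1.1]
opening: 0.698
```

Call:
carry_out([
  [[0, 0, 0, 0, 0, 0, 70], [0, 0, 0, 0, 0, 0, 70], [0, 0, 0, 0, 0, 0, 70]],
])

```text
clock: 16.2
tool_pos: [0.4718, -0.2488, 0.1629]
eef_rot: [1.0, 0.002, -0.003, -0.0]
contact_force: [0.3, -1.2, 0.1]
opening: 0.701
```

Run:
```python
from h import *
w=snap('wrist','w9.png'); sd=snap('side','s9.png'); st=readout.get_state(); tp=st['tool_pos'];print(tp,st['opening'])
e,a=blob(w,[.472,-.251,.012],steel(w,120),45); print(e,a,ray(w,*e[0],.011), proj(w,[*tp[:2],.011]))
b=cv2.resize(sd['pixels'][150:270,180:320],(350,300),interpolation=cv2.INTER_CUBIC)
a=cv2.resize(w['pixels'],(400,300))
cv2.imwrite('pics/c9.png',np.hstack([a,b])[:,:,::-1])
```

```text
[ 0.47175917 -0.24957298  0.16294107] 0.7035688461848031
((260.7186279296875, 180.9510040283203), (37.530128479003906, 37.870052337646484), 73.24122619628906) 1049.5 [ 0.47307842 -0.25229318  0.011     ] [258.1180213  182.15625357]
```

View pics/c9.png

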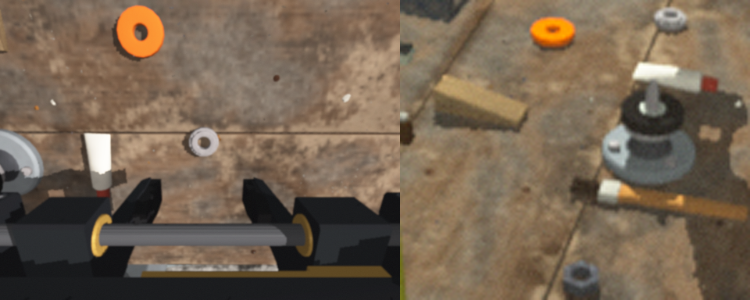

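Call:
carry_out([
  [[1, 2.5, 30, 0, 0, 0, 70], [0, 0, 40, 0, 0, 0, 70], [0, 0, 35, 0, 0, 0, 70], [0, 0, 20, 0, 0, 0, 70], [0, 0, 8, 0, 0, 0, 70], [0, 0, 0, 0, 0, 0, 70], [0, 0, 0, 0, 0, 0, 70], [0, 0, 0, 0, 0, 0, 70]],
])

```text
clock: 17.1
tool_pos: [0.4726, -0.2537, 0.0311]
eef_rot: [1.0, -0.0, -0.002, 0.001]
contact_force: [0.3, -0.0, 1.2]
opening: 0.698
```

Run:
```python
from h import *
w=snap('wrist','w10.png'); st=readout.get_state(); tp=st['tool_pos'];print(tp)
for lo in (90,110,130):
    e,a=blob(w,[.473,-.252,.011],steel(w,lo),42); print(e,a,ray(w,*e[0],.011))
```

```text
[ 0.47248274 -0.25377026  0.03102944]
((254.0419921875, 240.49871826171875), (63.26169204711914, 66.69680786132812), 83.50596618652344) 3190.0 [ 0.47472813 -0.25211364  0.011     ]
((254.09022521972656, 223.1861572265625), (25.94512939453125, 60.96406173706055), 87.32215881347656) 988.5 [ 0.48581749 -0.25220229  0.011     ]
((255.41806030273438, 223.02676391601562), (23.387126922607422, 60.190956115722656), 85.84162902832031) 894.0 [ 0.48591604 -0.25296592  0.011     ]
```

Call:
carry_out([
  [[1, -1, 6, 0, 0, 0, 70], [0, 0, 0, 0, 0, 0, 70], [0, 0, 0, 0, 0, 0, 55], [0, 0, 0, 0, 0, 0, 30], [0, 0, 0, 0, 0, 0, 30], [0, 0, 0, 0, 0, 0, 30], [0, 0, 0, 0, 0, 0, 30], [0, 0, 0, 0, 0, 0, 30]],
], squeeze=30)

```text
clock: 17.95
tool_pos: [0.4727, -0.2524, 0.0239]
eef_rot: [1.0, -0.0, -0.003, 0.0]
contact_force: [0.1, -0.4, 1.4]
opening: 0.45
```

Call:
carry_out([
  [[0, 0, -30, 0, 0, 0, 30], [0, 0, -45, 0, 0, 0, 30], [0, 0, -50, 0, 0, 0, 30], [-6, -45, 0, 0, 0, 0, 30], [-6, -45, 0, 0, 0, 0, 30], [-6, -45, 0, 0, 0, 0, 30], [-6, -45, 0, 0, 0, 0, 30], [-6, -45, 0, 0, 0, 0, 30]],
])

```text
clock: 18.75
tool_pos: [0.443, -0.0259, 0.149]
eef_rot: [1.0, -0.0, -0.003, 0.0]
contact_force: [-0.3, -0.2, -0.6]
opening: 0.445
```

Call:
carry_out([
  [[-5, -45, 0, 0, 0, 0, 30], [-1, -12, 0, 0, 0, 0, 30], [0, 0, 0, 0, 0, 0, 30], [0, 0, 0, 0, 0, 0, 30], [0, 0, 0, 0, 0, 0, 30], [0, 0, 0, 0, 0, 0, 30]],
])

```text
clock: 19.35
tool_pos: [0.4376, 0.028, 0.1489]
eef_rot: [1.0, -0.002, -0.003, 0.001]
contact_force: [0.2, -0.1, -0.6]
opening: 0.45
```

Run:
```python
from h import *
print(readout.get_state()['opening'])
for lo in (80,95,110): held('w11.png',.014,42,lo)
w=dict(np.load('pics/w11.png.npz'))
a=cv2.resize(w['pixels'][170:310,170:350],(720,560),interpolation=cv2.INTER_CUBIC)
cv2.imwrite('pics/c11.png',a[:,:,::-1])
```

```text
0.4501223087749437
tcp [0.43754844 0.02817312 0.14885993] part [0.44104484 0.02706092 0.13485993] ((258.272705078125, 243.48251342773438), (67.98773193359375, 74.81266784667969), 171.0759735107422) 3726.5
tcp [0.43757124 0.02842582 0.14886328] part [0.44082593 0.02733124 0.13486328] ((258.245849609375, 243.83316040039062), (67.89064025878906, 73.74443817138672), 176.71348571777344) 3609.0
tcp [0.43756062 0.02872261 0.14887612] part [0.4407931  0.02736256 0.13487612] ((258.68316650390625, 243.88092041015625), (67.64966583251953, 73.50180053710938), 2.5356037616729736) 3490.5
```

View pics/c11.png

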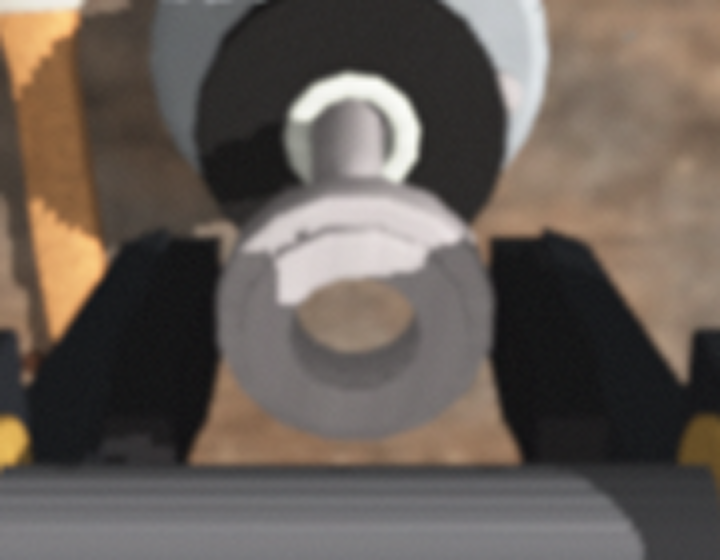

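Run:
```python
from h import *
w=dict(np.load('pics/w11.png.npz')); tp=np.array([.4376,.0285,.1489])
f=lambda x,y:(170+x/4-.4,170+y/4-.4)
z=tp[2]-.0119
print('bore far/near',ray(w,*f(355,276),z),ray(w,*f(355,388),z),'L/R',ray(w,*f(290,325),z)[1],ray(w,*f(421,325),z)[1])
print('rim near',ray(w,*f(355,438),z-.003), 'L/R',ray(w,*f(215,310),z-.003)[1],ray(w,*f(495,310),z-.003)[1])
print('bush far',ray(w,*f(352,72),.062),'L/R',ray(w,*f(284,132),.062)[1],ray(w,*f(421,132),.062)[1])
```

```text
bore far/near [0.4452295  0.02754274 0.137     ] [0.42738902 0.02759388 0.137     ] L/R 0.036679813754229795 0.01830697694392782
rim near [0.41684302 0.02761743 0.134     ] L/R 0.047525004557612285 0.007576495245713008
bush far [0.45160307 0.02796238 0.062     ] L/R 0.041964173327842004 0.013847457522717104
```

Call:
carry_out([
  [[1, -0.5, 0, 0, 0, 0, 30], [0, 0, 13, 0, 0, 0, 30], [0, 0, 10, 0, 0, 0, 30], [0, 0, 8, 0, 0, 0, 30], [0, 0, 8, 0, 0, 0, 30], [0, 0, 6, 0, 0, 0, 30], [0, 0, 0, 0, 0, 0, 30], [0, 0, 0, 0, 0, 0, 30]],
])

```text
clock: 20.3
tool_pos: [0.4382, 0.0301, 0.1039]
eef_rot: [1.0, -0.0, -0.003, 0.0]
contact_force: [0.8, -0.6, -0.5]
opening: 0.45
```

Call:
carry_out([
  [[0, 1, 8, 0, 0, 0, 30], [0, 0, 8, 0, 0, 0, 30], [0, 0, 0, 0, 0, 0, 30], [0, 0, 0, 0, 0, 0, 30], [0, 0, 0, 0, 0, 0, 30]],
])

```text
clock: 20.8
tool_pos: [0.4381, 0.0291, 0.0879]
eef_rot: [1.0, -0.0, -0.003, 0.0]
contact_force: [-0.5, -0.1, -0.9]
opening: 0.447
```

Call:
carry_out([
  [[0, 0, 1.5, 0, 0, 0, 30], [0, 0, 0, 0, 0, 0, 30], [0, 0, 0, 0, 0, 0, 60], [0, 0, 0, 0, 0, 0, 70], [0, 0, 0, 0, 0, 0, 70], [0, 0, -40, 0, 0, 0, 70], [0, 0, -40, 0, 0, 0, 70], [0, 0, 0, 0, 0, 0, 70]],
])

```text
clock: 21.6
tool_pos: [0.4406, 0.0294, 0.1699]
eef_rot: [1.0, -0.0, 0.001, -0.001]
contact_force: [-0.3, -0.8, -0.9]
opening: 0.702
```

Call:
carry_out([
  [[4, -45, 0, 0, 0, 0, 70], [4, -45, 0, 0, 0, 0, 70], [4, -45, 0, 0, 0, 0, 70], [4, -45, 0, 0, 0, 0, 70], [2, -30, 0, 0, 0, 0, 70], [0, 0, 0, 0, 0, 0, 70], [0, 0, 0, 0, 0, 0, 70], [0, 0, 0, 0, 0, 0, 70]],
])

```text
clock: 22.4
tool_pos: [0.4563, 0.237, 0.1657]
eef_rot: [1.0, -0.001, -0.003, 0.001]
contact_force: [0.2, -0.0, -0.7]
opening: 0.701
```

Run:
```python
from h import *
w=snap('wrist','w12.png'); sd=snap('side','s12.png'); st=readout.get_state(); tp=st['tool_pos'];print(tp,st['opening'])
print(proj(w,[.457,.239,.012]),proj(w,[*tp[:2],.012]))
b=cv2.resize(sd['pixels'][160:260,230:320],(360,400),interpolation=cv2.INTER_CUBIC)
a=cv2.resize(w['pixels'][130:230,205:315],(440,400),interpolation=cv2.INTER_CUBIC)
cv2.imwrite('pics/c12.png',np.hstack([a,b])[:,:,::-1])
```

```text
[0.45661551 0.23711786 0.16595431] 0.7069496948671214
[255.04355832 180.90414054] [256.83093886 181.24906136]
```

View pics/c12.png

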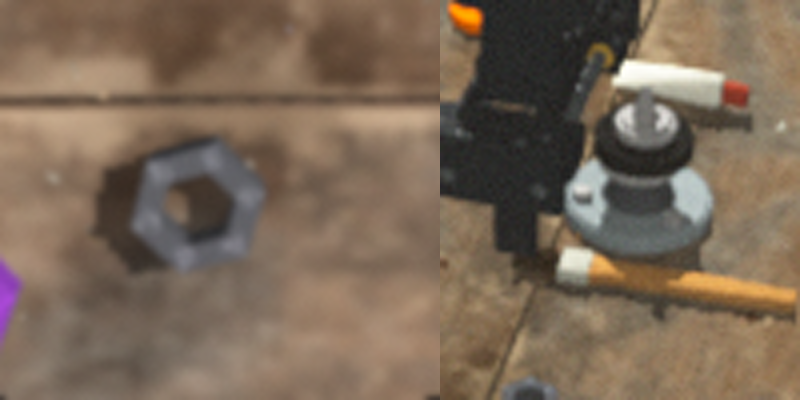

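Run:
```python
from h import *
w=dict(np.load('pics/w12.png.npz'))
C=np.array([(213,138),(265,190),(243,250),(181,268),(133,218),(150,158)])
P=np.array([ray(w,205+x/4-.4,130+y/4-.4,.012)[:2] for x,y in C]); c=P.mean(0); d=P-c
print(c,np.hypot(*d.T)); a=np.degrees(np.arctan2(d[:,1],d[:,0])); print(a, np.degrees(np.angle(np.exp(6j*np.radians(a)).mean()))/6)
```

```text
[0.45725353 0.24011756] [0.01824568 0.01814014 0.01751426 0.01830957 0.01748245 0.01753155]
[ -13.07885666  -77.80464414 -136.53188648  165.56212099  102.2095558
   44.35544397] -15.884664590462684
```

Call:
carry_out([
  [[0.5, -3, 0, 0, 0, 0, 60], [0, 0, 0, 0, 0, 0.139, 60], [0, 0, 0, 0, 0, 0.138, 60], [0, 0, 40, 0, 0, 0, 60], [0, 0, 40, 0, 0, 0, 60], [0, 0, 35, 0, 0, 0, 60], [0, 0, 0, 0, 0, 0, 60], [0, 0, 0, 0, 0, 0, 60]],
])

```text
clock: 23.3
tool_pos: [0.4564, 0.2418, 0.0514]
eef_rot: [0.99, -0.138, -0.003, 0.001]
contact_force: [0.7, 0.5, 0.1]
opening: 0.601
```

Call:
carry_out([
  [[0, 0, 12, 0, 0, 0, 60], [0, 0, 0, 0, 0, 0, 60], [0, 0, 0, 0, 0, 0, 60], [0, 0, 0, 0, 0, 0, 60]],
])

```text
clock: 23.7
tool_pos: [0.4568, 0.2423, 0.04]
eef_rot: [0.99, -0.138, -0.002, 0.0]
contact_force: [0.2, -0.4, -0.0]
opening: 0.596
```

Run:
```python
from h import *
w=snap('wrist','w13.png'); st=readout.get_state(); tp=st['tool_pos'];print(tp,R.from_quat(st['eef_rot']).as_matrix()[:2,:2])
print('tcp px',proj(w,[*tp[:2],.012]))
a=cv2.resize(w['pixels'][190:290,205:315],(660,600),interpolation=cv2.INTER_CUBIC)
cv2.imwrite('pics/c13.png',a[:,:,::-1])
```

```text
[0.45675428 0.24225024 0.03988063] [[ 0.96177924 -0.27378502]
 [-0.27378722 -0.96179027]]
tcp px [256.96578796 237.94272014]
```

View pics/c13.png

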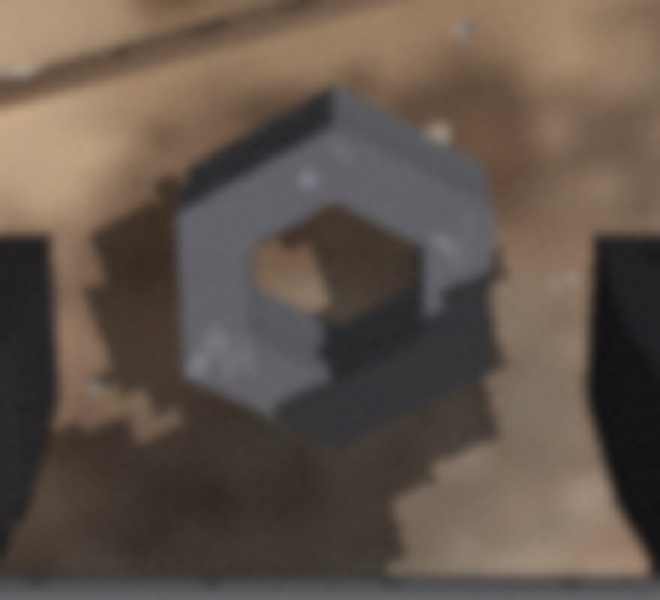

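Call:
carry_out([
  [[0, 1, 8, 0, 0, 0, 60], [0, 0, 7, 0, 0, 0, 60], [0, 0, 0, 0, 0, 0, 60], [0, 0, 0, 0, 0, 0, 45], [0, 0, 0, 0, 0, 0, 20], [0, 0, 0, 0, 0, 0, 20], [0, 0, 0, 0, 0, 0, 20], [0, 0, 0, 0, 0, 0, 20]],
], squeeze=30)

```text
clock: 24.55
tool_pos: [0.4561, 0.2411, 0.0243]
eef_rot: [0.99, -0.138, -0.003, 0.001]
contact_force: [-0.1, 0.4, -0.5]
opening: 0.361
```

Call:
carry_out([
  [[0, 0, 0, 0, 0, 0, 20], [0, 0, -40, 0, 0, 0, 20], [0, 0, -45, 0, 0, -0.139, 20], [0, 0, -48, 0, 0, -0.138, 20], [-4, 45, 0, 0, 0, 0, 20], [-4, 45, 0, 0, 0, 0, 20], [-4, 45, 0, 0, 0, 0, 20], [-4, 45, 0, 0, 0, 0, 20]],
])

```text
clock: 25.35
tool_pos: [0.4404, 0.0595, 0.1577]
eef_rot: [1.0, 0.0, -0.003, 0.0]
contact_force: [1.8, -0.6, -0.8]
opening: 0.357
```

Call:
carry_out([
  [[-2, 31, 0, 0, 0, 0, 20], [0, 0, 0, 0, 0, 0, 20], [0, 0, 0, 0, 0, 0, 20], [0, 0, 0, 0, 0, 0, 20], [0, 0, 0, 0, 0, 0, 20]],
])

```text
clock: 25.85
tool_pos: [0.4391, 0.0319, 0.1575]
eef_rot: [1.0, 0.001, -0.003, -0.0]
contact_force: [-0.5, -0.4, -0.9]
opening: 0.36
```

Run:
```python
from h import *
w=snap('wrist','w14.png'); st=readout.get_state(); print(st['tool_pos'],st['opening'],st['eef_rot'])
a=cv2.resize(w['pixels'][170:310,170:350],(720,560),interpolation=cv2.INTER_CUBIC)
cv2.imwrite('pics/c14.png',a[:,:,::-1])
```

```text
[0.43894737 0.03168914 0.15741047] 0.3639158987689693 [ 9.99995615e-01  1.23852950e-03 -2.68521515e-03 -1.62282767e-04]
```

View pics/c14.png

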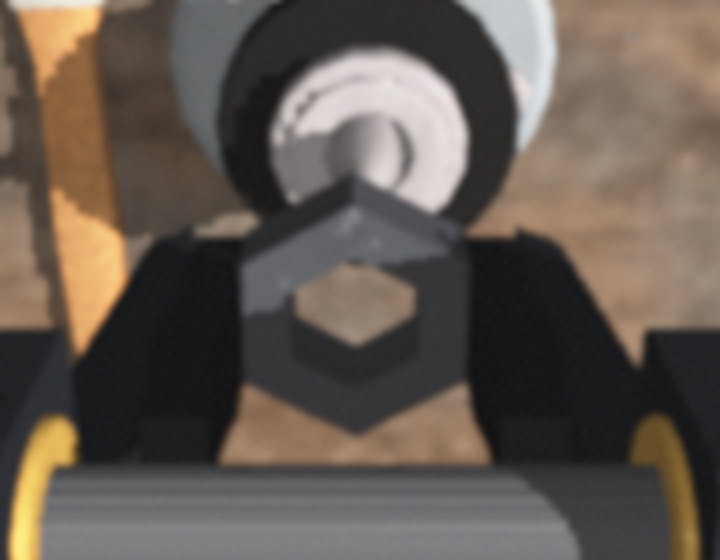

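Run:
```python
from h import *
w=dict(np.load('pics/w14.png.npz')); tp=np.array([.4390,.0318,.1575])
f=lambda x,y:(170+x/4-.4,170+y/4-.4)
z=tp[2]-.0123; g=lambda x,y,z:ray(w,*f(x,y),z)[:2].round(4)
print('bore',g(355,262,z),g(355,385,z),'outer',g(355,208,z),g(356,435,z),'LR',g(240,320,z),g(470,320,z))
print('sf top far',g(370,50,.071),'LR rim .071',g(270,150,.071),g(469,150,.071)); print('wheel far',g(370,-12,.061),'LR',g(219,130,.061),g(519,130,.061))
```

```text
bore [0.4487 0.031 ] [0.4292 0.031 ] outer [0.4568 0.031 ] [0.4208 0.0308] LR [0.4396 0.0471] [0.4397 0.0148]
sf top far [0.4579 0.028 ] LR rim .071 [0.4364 0.0484] [0.4365 0.0074]
wheel far [0.4683 0.0279] LR [0.4371 0.0601] [ 0.4373 -0.0043]
```

Call:
carry_out([
  [[-1, 2.8, 0, 0, 0, 0, 20], [0, 0, 15, 0, 0, 0, 20], [0, 0, 7, 0, 0, 0, 20], [0, 0, 0, 0, 0, 0, 20], [0, 0, 0, 0, 0, 0, 20], [0, 0, 0, 0, 0, 0, 20]],
])

```text
clock: 26.5
tool_pos: [0.4378, 0.0275, 0.1357]
eef_rot: [1.0, -0.0, -0.003, 0.0]
contact_force: [0.3, -0.2, -0.5]
opening: 0.36
```

Call:
carry_out([
  [[0, -1.3, 0, 0, 0, 0, 20], [0, 0, 8, 0, 0, 0, 20], [0, 0, 8, 0, 0, 0, 20], [0, 0, 8, 0, 0, 0, 20], [0, 0, 6, 0, 0, 0, 20], [0, 0, 4, 0, 0, 0, 20], [0, 0, 0, 0, 0, 0, 20], [0, 0, 0, 0, 0, 0, 20]],
])

```text
clock: 27.3
tool_pos: [0.4374, 0.0286, 0.1013]
eef_rot: [1.0, -0.0, -0.003, 0.0]
contact_force: [0.3, 0.6, 0.1]
opening: 0.361
```

Underside is about 0.077 m. I'll go down another 2 mm, release and raise.

Call:
carry_out([
  [[0, 0, 2, 0, 0, 0, 20], [0, 0, 0, 0, 0, 0, 20], [0, 0, 0, 0, 0, 0, 20], [0, 0, 0, 0, 0, 0, 50], [0, 0, 0, 0, 0, 0, 60], [0, 0, 0, 0, 0, 0, 60], [0, 0, -30, 0, 0, 0, 60], [0, 0, -40, 0, 0, 0, 60]],
])

```text
clock: 28.1
tool_pos: [0.4366, 0.0286, 0.169]
eef_rot: [1.0, 0.0, -0.005, 0.001]
contact_force: [0.8, -1.6, 0.7]
opening: 0.598
```

Call:
carry_out([
  [[20, 30, -20, 0, 0, 0, 60], [30, 40, 0, 0, 0, 0, 60], [30, 40, 0, 0, 0, 0, 60], [0, 40, 0, 0, 0, 0, 60], [0, 0, 0, 0, 0, 0, 60], [0, 0, 0, 0, 0, 0, 60]],
])

```text
clock: 28.7
tool_pos: [0.5173, -0.1223, 0.1887]
eef_rot: [1.0, -0.001, -0.003, 0.0]
contact_force: [-1.0, 0.5, 0.3]
opening: 0.6
```

Run:
```python
from h import *
t=snap('top','t15.png'); sd=snap('side','s15.png'); st=readout.get_state(); print(st['tool_pos'],st['contact_force'])
g=lambda x,y:[t['K'] is None]
b=cv2.resize(sd['pixels'][165:240,240:320],(400,375),interpolation=cv2.INTER_CUBIC)
a=cv2.resize(t['pixels'][185:260,200:280],(400,375),interpolation=cv2.INTER_CUBIC)
cv2.imwrite('pics/c15.png',np.hstack([a,b])[:,:,::-1])
c=[.4375,.0285]; print('side px (in crop) of tops',[(proj(sd,[*c,z])-[240,165])*5+[400,0] for z in(.098,.086,.071,.062)])
```

```text
[ 0.5175553  -0.11973907  0.18896786] [0.38685794 1.33048701 0.06309195]
side px (in crop) of tops [array([607.99170564,  76.8783761 ]), array([606.63575906,  96.49951575]), array([604.96250432, 120.71224314]), array([603.969917  , 135.07541544])]
```

View pics/c15.png

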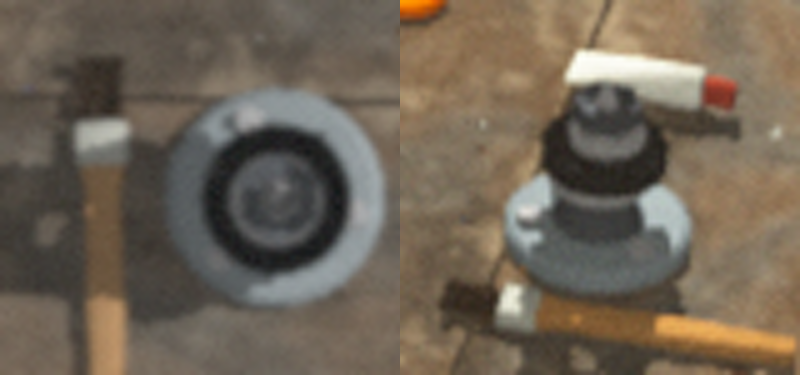

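The top and side views show the stack concentric and flat. The collar's top face is at about (607,97) in the crop, as predicted for the seated height.

```bash
python3 -c "
from h import *
print(ticket.finish_job())"
```

```text
the job is handed in; nothing more can be done
None
```

I loaded the large flange, wheel, small flange and hexagonal collar onto the arbor in that order, releasing each one just above its seat. I then handed the job in at about 29 s on the robot's clock; no verdict was reported.

- **Stack:** the last top and side views show it concentric and flat. The collar's top face is where it should be for the seated height.
- **Force:** readings were about 3 N or less at every check.
- **Bystanders:** I never went near the brush, wedge or glue tube, and they look in place in the pictures. I did not measure their positions again at the end.
- **Disagreement:** the top and wrist cameras differed by about 2 mm in x. The side-view estimate of the nose was about 10 mm off in y, so I did not use it. I aligned by the wrist camera.

I viewed 15 pictures, one over the budget.

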